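# Start the clamp screw by feeling for its thread

## Robot

A 7-joint arm with a two-finger parallel gripper is mounted at the origin on a cart in front of the work surface, level with it; the furniture and walls round the work are solid. World frame = base frame: x ahead of the robot, y to its left, z up, the work surface at z = 0. Lengths are in m, angles in rad, forces in N, time in s.
With the tool pointing down it reaches from about 0.375 to 0.925 m from the base axis. Payload 3.1 kg.
Tool frame: the origin (TCP) lies on the mounting face of the last link; the fingertips stand 173 mm ahead of it and the grasp point (between the pads) lies 155 mm ahead of it; z points along the fingers, y is the line along which they close (so a half turn about z gives the same grasp; the last joint's range is limited). The gripper opens to 85 mm and grips with 20 to 120 N. Pads are 22 mm wide; open, the fingers measure 114 mm over their backs; the gripper's body (76 mm by 85 mm) begins 54 mm behind the grasp point. The pads swing forward as they close: fully open they stand 13 mm farther back than shut.
Start: joints at [1.021, 0.383, 0.044, 1.598, -0.018, 1.161, -0.05], TCP at [0.284, -0.585, 0.405] pointing down, gripper open.
Joint ranges: [-2.61, 2.61], [-0.41, 2.15], [-1.48, 1.57], [0, 2.5], [-1.57, 4.71], [0.05, 1.97], [-2.85, 2.85]. Speed limits (rad/s): [2.79, 2.79, 3.14, 3.14, 3.14, 3.14, 3.14].

## Interface

Orientations are given as a unit quaternion [w, x, y, z].
In Python, from cell import manip gives the robot as it stands. The module is installed in compiled form; this text tells all that it offers.
- The arm moves only by the shell command python3 -m pendant 'ROWS' [FORCE]. ROWS is JSON, a list of rows, each a list of 7 numbers: the turn, a rotation vector about the tool's x, y, z in rad, then the shift along the tool's x, y, z in mm, then the opening, from -1 (shut) to 1 (fully open), so that 0 is half open. In form: [[ax, ay, az, dx, dy, dz, jaw], ...]. A call has 1 to 8 rows; each row is the pose to reach, as a shift and turn from the pose commanded when the call began, along the tool's axes at that moment; what a row does not reach only later rows make up. A row lasts 1/12 s, in which the tool goes at most 41.7 mm and 7.16 degrees, less where a joint would pass 70% of its speed; a pose out of reach is approached as far as the arm can. A call with a gripper value outside its range is refused whole. The fingers move at their own pace and stop on an object; FORCE is the grip in N (left out, the last holds). Time passes only in rows, so rows that repeat a pose let the fingers close. It gives the time, the measured TCP pose, the force, the opening and the grip force at its end, in the units of the state.
- manip.get_state(): the state, without advancing time (a new reading comes with each control period).
- manip.snapshot(name): name is "scene" or "top"; returns a dict with "color" (384x512x3 uint8, blue, green, red), "camera_matrix" (3x3 intrinsics, pixels), "k1" (the pictures are not rectified: a ray, as slopes to the right and down, at radius r is drawn at 1 + k1 r^2 times it, then the intrinsics apply), "world_to_cam" (4x4, takes a point from world to camera coordinates). Camera axes: x right, y down, z forward; pixel columns grow to the right and rows downward; lengths in m; the calibration is good to about 2 mm. A picture is of the moment at which its call begins. There is no depth.
- manip.job_done(): hands the job in; it is judged then, once.
The state is a dict: "t": time; "joints": joint angles; "dq": joint speeds; "effort": joint torques, N m; "tool_pos": TCP position; "tcp_rot": TCP orientation; "contact_force": force on the tool from outside, world axes, zero at the start; "torque": the same for the moment, N m; "opening": finger opening in m; "grasp_force": force on a finger pad.
Only numpy, scipy, OpenCV 4.12 (cv2) and the standard library are available. Lean on these libraries where they do the work, as an engineer would, in place of code of your own. Each camera call takes 0.05 s, during which the arm holds its last target. There are 200 camera calls.

## Task

The black-knobbed screw stands loose in the mouth of the sample clamp. Without lifting it out, turn it backward (anticlockwise seen from above) until its thread drops off the end of the clamp's thread, then turn it forward (clockwise) about one full turn from that drop so that it is started. Let it drop before you go forward, leave the loose samples behind the clamp alone, and finish still holding the knob: do not let go at the end.

Things in the scene. Friction and masses are not known exactly. Their poses are not given: they have to be found in the camera images.
- clamp: Fixed bridge clamp on the worktop: dark base 76 x 116 x 10 mm, two grey columns, grey bridge, amid it an upright bare-steel boss, 41 mm diameter, rim at 82 mm, bore holding the screw; a steel sample lies under it. Origin: centre of the base's underside; z up along the bore, y along the base's long side. Small dark pips on the rim at its +x and -x mark where the two thread ledges end.
- screw: Loose clamp screw, 0.16 kg nominal, upright in the boss: steel shank 18 mm diameter, black ribbed round knob 34 mm diameter, 66 to 92 mm above the foot. Origin: centre of its foot (lower end); z up along the shank. Two thread lugs, 20 to 23 mm above the foot, point to its +x and -x; a raised steel pointer on the knob's top points to its +x. It turns easily and stays where it is left.
- screw_knob (a point): Centre of the knob, on the screw axis 79 mm above the foot: grip across the 34 mm diameter at any yaw. The boss's rim stays at least 25 mm below the knob's underside. The hand must follow the screw up and down. When the lugs pass the pips it is free to fall by its own weight, but a gripping hand may hold it up: open the fingers or press it down so that it drops.
- screw_thread (a point): Point on the screw axis at the underside of the lugs, 20 mm above the foot. Right-hand two-start thread, 12 mm a turn: anticlockwise the screw climbs, and when the lugs pass the pips (within half a turn from the start) it can fall back 6 mm; every further half turn it would climb and drop again. Clockwise from the drop it is drawn into the boss, 12 mm a turn.
- screw_lug (a point): Outer end of the lug under the knob's pointer: 12.8 mm from the axis along the screw's +x, at the underside of the lugs.
- thread_top (a point): Point on the clamp's axis, 80 mm above the worktop, level with the top ends of the clamp's thread; axes as the clamp's. The screw_thread point stands about 0 mm from it just before the drop, 6 mm below it just after the drop, and 18 mm below it one turn after the drop.
- specimen: Loose red round resin specimen, 30 mm diameter, 20 mm high, behind the clamp; origin at the centre of its underside. To be left alone.
- spare_sample: Loose round steel sample, 42 mm diameter, 22 mm high, behind the clamp; origin at the centre of its underside. To be left alone.
Not all that is in view belongs to the job. Leave any brown look-alike of the screw alone.

How it is judged:
By the outcome, as a careful person would: the job done as asked, in the order asked, and still so for the second after the job is handed in, while the arm keeps its last pose, push and grip.
It also fails if it takes over 72 s, if anything falls off the work surface, if the arm or the gripper's body presses on something with over 40 N, if the wrist force passes 120 N, or if a joint passes its speed limit or range.

## Working session

There is one attempt and no reset: what is moved stays moved. The work goes in short steps, Python scripts to look and compute and a shell command to move; the robot and the scene stay as the last step left them, time stands still between calls to the robot, and variables do not carry over. Pictures are saved under pics/ and viewed, at most 10 in all, crops included, and the job is handed in when it is done.

```bash
mkdir -p pics; cat > h.py <<'E'
import numpy as np, cv2
from cell import manip
def snap(n,f=None):
    s=manip.snapshot(n)
    if f: cv2.imwrite('pics/'+f,s["color"])
    return s
def ray(s,u,v):
    K=np.array(s["camera_matrix"]);k=s["k1"]
    d=np.array([(u-K[0,2])/K[0,0],(v-K[1,2])/K[1,1]]);r=d.copy()
    for _ in range(20): r=d/(1+k*(r@r))
    T=np.array(s["world_to_cam"]);R=T[:3,:3]
    return -R.T@T[:3,3], R.T@np.array([*r,1.])
def onz(s,u,v,z):
    c,d=ray(s,u,v); return c+d*(z-c[2])/d[2]
E
python3 - <<'E'
from h import *
a=snap("scene")["color"];b=snap("top")
cv2.imwrite('pics/s1.png',a);cv2.imwrite('pics/t1.png',b["color"])
st=manip.get_state();print(st)
E
```

```text
{'t': 0.1, 'joints': array([ 1.02120736,  0.38377779,  0.04383244,  1.59940141, -0.01790516,
        1.16120329, -0.04987843]), 'dq': array([-0.00016504, -0.0014608 ,  0.00064163, -0.00382702,  0.00042409,
        0.00148928, -0.00034608]), 'effort': array([ 2.80460881e-03, -4.34727752e+01,  1.02914527e+00, -2.50456595e+01,
        1.09129489e-02,  5.45775576e-03, -9.59376621e-06]), 'tool_pos': array([ 0.28360696, -0.58438338,  0.40340355]), 'tcp_rot': array([-1.15334211e-03,  9.74581859e-01,  2.24028489e-01, -3.26790935e-04]), 'contact_force': array([-0.09453691,  0.08096029,  0.80877008]), 'torque': array([ 0.00271332, -0.05510215,  0.01784413]), 'grasp_force': 0.0, 'opening': 0.08508432126042283}
```

View pics/s1.png

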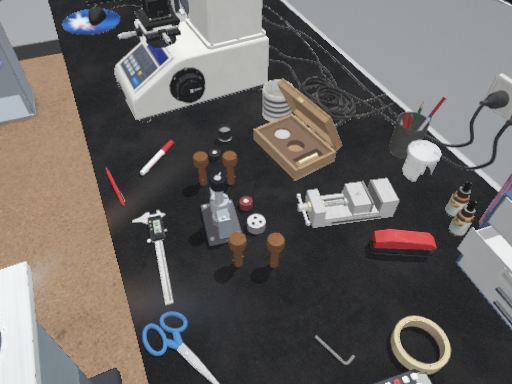

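View pics/t1.png

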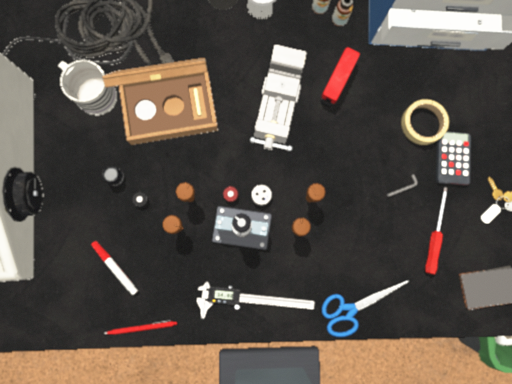

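The top view shows the clamp at about (242,227), with the knob black at about (240,222). Brown look-alikes stand on both sides, and the red and steel samples are behind at (231,194) and (261,195). I'll measure the knob and the pointer next.

```bash
python3 - <<'E'
from h import *
t=snap("top");s=snap("scene")
def up(im,x0,y0,w,h,k): return cv2.resize(im[y0:y0+h,x0:x0+w],None,fx=k,fy=k,interpolation=cv2.INTER_CUBIC)
a=up(t["color"],205,190,75,66,7);b=up(s["color"],195,165,50,85,5)
a=cv2.copyMakeBorder(a,0,max(0,b.shape[0]-a.shape[0]),0,0,0);b=cv2.copyMakeBorder(b,0,a.shape[0]-b.shape[0],0,0,0)
cv2.imwrite('pics/c1.png',np.hstack([a,b]))
# base corners region
for z in (0,.01,.08,.1,.15): print(z,onz(t,240,222,z),onz(t,242,228,z))
for n,c in (("top",t),("scene",s)): print(n,ray(c,256,192))
for p in ((185,190),(172,224),(316,192),(301,227)): print(p,onz(t,*p,.09))
E
```

```text
0 [0.56809555 0.09177158 0.        ] [0.55522858 0.08770321 0.        ]
0.01 [0.56728981 0.09167778 0.01      ] [0.55455859 0.08765233 0.01      ]
0.08 [0.56164962 0.0910212  0.08      ] [0.54986861 0.0872962  0.08      ]
0.1 [0.56003813 0.0908336  0.1       ] [0.54852862 0.08719445 0.1       ]
0.15 [0.55600942 0.09036462 0.15      ] [0.54517864 0.08694007 0.15      ]
top (array([0.49172148, 0.08288081, 0.94787243]), array([ 0.14661215, -0.02771765, -0.98889615]))
scene (array([ 0.3899977 , -0.46021835,  0.73320178]), array([ 0.2818928 ,  0.60667752, -0.74329975]))
(185, 190) [0.6251191  0.19668373 0.09      ]
(172, 224) [0.55956188 0.22114052 0.09      ]
(316, 192) [ 0.61696079 -0.05901964  0.09      ]
(301, 227) [ 0.54890426 -0.02700386  0.09      ]
```

View pics/c1.png

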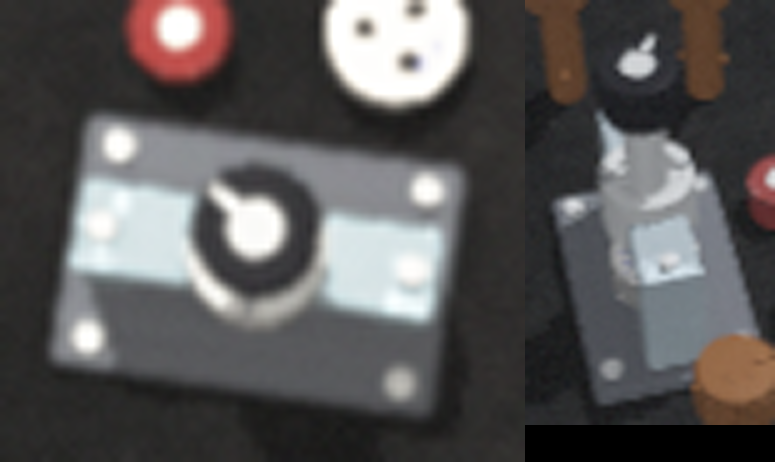

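The crop shows the knob top centre at crop (255,230) and the pointer tip at (213,185). The base corners are (88,113), (468,160), (435,420) and (50,365). In the scene view the knob top is near (218,177).

```bash
cat >> h.py <<'E'
def tri(s1,p1,s2,p2):
    c1,d1=ray(s1,*p1);c2,d2=ray(s2,*p2)
    ab=np.linalg.lstsq(np.c_[d1,-d2],c2-c1,rcond=None)[0]
    a=c1+ab[0]*d1;b=c2+ab[1]*d2
    return (a+b)/2,np.linalg.norm(a-b)
E
python3 - <<'E'
from h import *
t=snap("top");s=snap("scene")
f=lambda p:(205+(p[0]+.5)/7-.5,190+(p[1]+.5)/7-.5)
print(tri(t,f((255,230)),s,(218,177)))
k=onz(t,*f((255,230)),.148);p=onz(t,*f((213,185)),.148);print(k,"ptr",np.degrees(np.arctan2(*(p-k)[1::-1])))
C=np.array([onz(t,*f(c),.01) for c in((88,113),(468,160),(435,420),(50,365))]);print(C,C.mean(0))
y=(C[0]+C[3]-C[1]-C[2]);print("clamp yaw",np.degrees(np.arctan2(*y[1::-1]))-90)
# knob silhouette: dark blob inside clamp in top
g=t["color"][:,:,:].max(2)
st=manip.get_state();from scipy.spatial.transform import Rotation as R
q=st["tcp_rot"];M=R.from_quat([*q[1:],q[0]]).as_matrix();print(M.round(3))
d=k-st["tool_pos"];print("tool-frame shift mm to axis",(M.T@d*1000).round(1))
E
```

```text
(array([0.55752758, 0.0881847 , 0.14509688]), np.float64(0.0039496977200095046))
[0.55536378 0.08859623 0.148     ] ptr 42.01020296275141
[[0.60275445 0.13953944 0.01      ]
 [0.58635458 0.02469476 0.01      ]
 [0.50840927 0.03658964 0.01      ]
 [0.52719352 0.15135119 0.01      ]] [0.55617795 0.08804376 0.01      ]
clamp yaw -8.712050302155532
[[ 0.9    0.437 -0.   ]
 [ 0.437 -0.9    0.001]
 [-0.    -0.001 -1.   ]]
tool-frame shift mm to axis [ 538.3 -486.8  256.6]
```

```bash
python3 -m pendant '[[0,0,0,30,-27,0,1],[0,0,0,60,-54,0,1],[0,0,0,90,-81,0,1],[0,0,0,120,-108,0,1],[0,0,0,150,-135,0,1],[0,0,0,180,-162,0,1],[0,0,0,210,-189,0,1],[0,0,0,240,-216,0,1]]' 60; python3 -m pendant '[[0,0,0,30,-27,0,1],[0,0,0,60,-54,0,1],[0,0,0,90,-81,0,1],[0,0,0,120,-108,0,1],[0,0,0,150,-135,0,1],[0,0,0,180,-162,0,1],[0,0,0,210,-189,0,1],[0,0,0,240,-216,0,1]]'; python3 -m pendant '[[0,0,0,30,-27,0,1],[0,0,0,50,-46,0,1],[0,0,0,58.9,-54.2,0,1],[0,0,0,58.9,-54.2,0,1],[0,0,0,58.9,-54.2,0,1],[0,0,0,58.9,-54.2,0,1],[0,0,0,58.9,-54.2,0,1]]'; python3 -c "
from h import *
st=manip.get_state();print(st)
snap('scene','s2.png')"
```

```text
t: 0.97
tool_pos: [0.4057, -0.2838, 0.4049]
tcp_rot: [0.0, 0.975, 0.224, 0.0]
contact_force: [1.6, 0.3, -0.6]
opening: 0.0857
grasp_force: 0.0
t: 1.63
tool_pos: [0.5273, 0.0152, 0.405]
tcp_rot: [0.0, 0.975, 0.224, 0.0]
contact_force: [0.8, -1.0, 0.3]
opening: 0.0851
grasp_force: 0.0
t: 2.22
tool_pos: [0.5561, 0.0849, 0.4044]
tcp_rot: [0.001, 0.975, 0.222, -0.001]
contact_force: [-0.2, 0.6, 0.2]
opening: 0.0854
grasp_force: 0.0
{'t': 2.2167, 'joints': array([ 0.18022237,  0.25586697, -0.46708755,  1.7916239 ,  0.12839841,
        1.12501023, -1.45292722]), 'dq': array([ 0.00108122, -0.00011927, -0.00537274, -0.00138724, -0.00301898,
       -0.00321104, -0.00232064]), 'effort': array([-4.83417884e-01, -3.45412016e+01, -3.01873639e+00, -2.44296670e+01,
       -1.68455648e-02, -5.44015507e-03,  3.47579036e-03]), 'tool_pos': array([0.55614326, 0.08486159, 0.40439245]), 'tcp_rot': array([ 8.21885808e-04,  9.75092124e-01,  2.21797922e-01, -5.96586777e-04]), 'contact_force': array([-0.19644516,  0.55071033,  0.16753742]), 'torque': array([-0.01981845, -0.03033894,  0.01419861]), 'grasp_force': 0.0, 'opening': 0.08541710199800379}
```

View pics/s2.png

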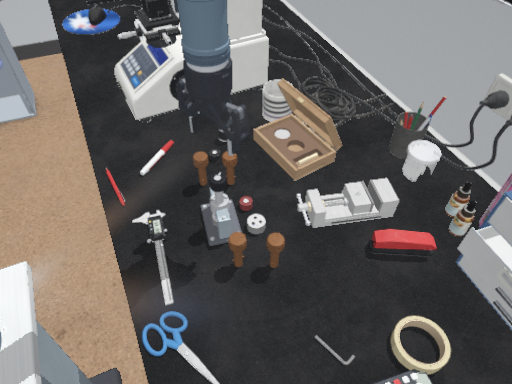

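The picture shows the open hand above the clamp with nothing touched. I'll descend partway and correct the offset.

```bash
python3 -m pendant '[[0,0,0,1,-2,30,1],[0,0,0,1.4,-2.9,60,1],[0,0,0,1.4,-2.9,75,1],[0,0,0,1.4,-2.9,75,1],[0,0,0,1.4,-2.9,75,1],[0,0,0,1.4,-2.9,75,1]]'; python3 -c "
from h import *
from scipy.spatial.transform import Rotation as R
st=manip.get_state();q=st['tcp_rot'];M=R.from_quat([*q[1:],q[0]]).as_matrix()
print(st['tool_pos'],M.round(4),M.T@(np.array([.5562,.0883,.2897])-st['tool_pos'])*1000)
snap('top','t2.png');c=cv2.imread('pics/t2.png')[170:280,170:320];cv2.imwrite('pics/t2c.png',cv2.resize(c,None,fx=5,fy=5,interpolation=cv2.INTER_CUBIC))"
```

```text
t: 2.77
tool_pos: [0.557, 0.0904, 0.3311]
tcp_rot: [0.0, 0.975, 0.223, 0.001]
contact_force: [0.1, 0.5, -0.3]
opening: 0.0853
grasp_force: 0.0
[0.55700243 0.09042229 0.33106968] [[ 9.003e-01  4.353e-01  2.300e-03]
 [ 4.353e-01 -9.003e-01  1.000e-04]
 [ 2.100e-03  9.000e-04 -1.000e+00]] [-1.73417424  1.52239646 41.36754272]
```

View pics/t2c.png

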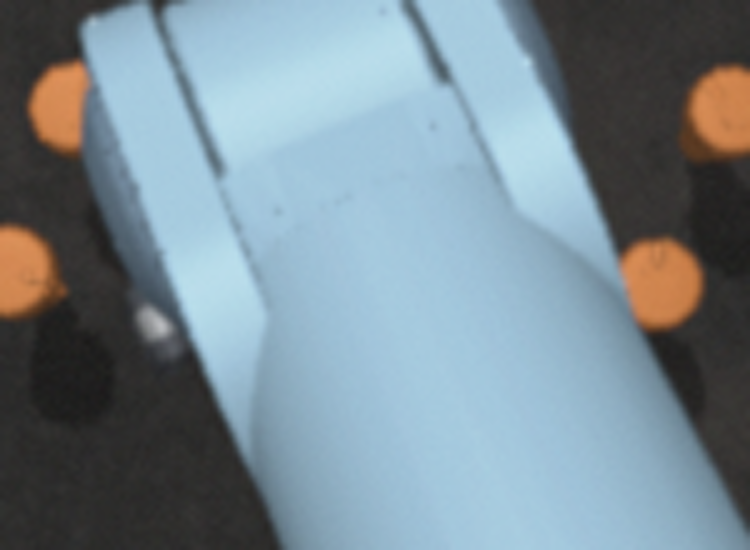

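The arm hides the screw from the top camera, and the brown posts are clear of it. I'll go down and close gently.

```bash
python3 -m pendant '[[0,0,0,-1.7,1.5,20,1],[0,0,0,-1.7,1.5,41,1],[0,0,0,-1.7,1.5,41,1],[0,0,0,-1.7,1.5,41,1],[0,0,0,-1.7,1.5,41,1],[0,0,0,-1.7,1.5,41,1],[0,0,0,-1.7,1.5,41,0.2]]' 30;  python3 -c "
from h import *
print(manip.get_state()['tool_pos'])"; python3 -m pendant '[[0,0,0,0,0,0,-0.6],[0,0,0,0,0,0,-0.6],[0,0,0,0,0,0,-0.6],[0,0,0,0,0,0,-0.6],[0,0,0,0,0,0,-0.6],[0,0,0,0,0,0,-0.6],[0,0,0,0,0,0,-0.6],[0,0,0,0,0,0,-0.6]]' 30;python3 -c "
from h import *
print(manip.get_state()['tool_pos'])
snap('scene','s3.png');c=cv2.imread('pics/s3.png')[120:250,150:300];cv2.imwrite('pics/s3c.png',cv2.resize(c,None,fx=4,fy=4,interpolation=cv2.INTER_CUBIC))"
```

```text
t: 3.4
tool_pos: [0.5562, 0.0894, 0.2904]
tcp_rot: [0.0, 0.975, 0.224, 0.002]
contact_force: [0.3, 0.1, 0.3]
opening: 0.0754
grasp_force: 0.0
[0.55623976 0.08939471 0.2904125 ]
t: 4.07
tool_pos: [0.5556, 0.0891, 0.289]
tcp_rot: [0.0, 0.975, 0.224, 0.0]
contact_force: [-0.3, -0.0, 3.5]
opening: 0.0331
grasp_force: 29.6
[0.55560617 0.08911048 0.28898675]
```

View pics/s3c.png

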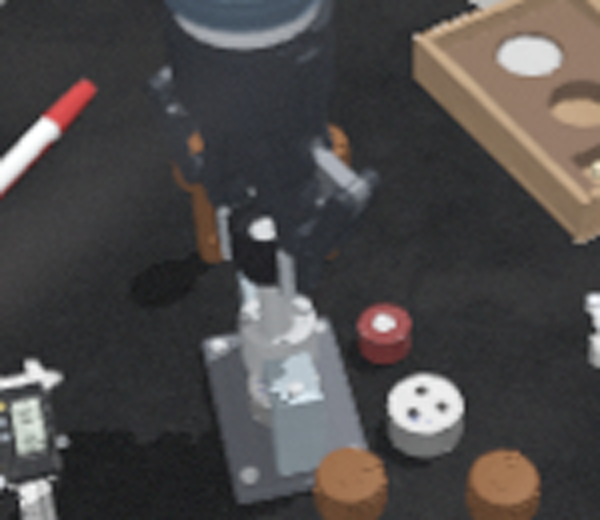

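The knob is gripped with an opening of 33 mm and low side force. Next I'll turn it anticlockwise, rising 12 mm per turn.

```bash
python3 -m pendant '[[0,0,-0.12,0,0,-0.23,-0.6],[0,0,-0.24,0,0,-0.46,-0.6],[0,0,-0.36,0,0,-0.69,-0.6],[0,0,-0.48,0,0,-0.92,-0.6],[0,0,-0.6,0,0,-1.15,-0.6],[0,0,-0.72,0,0,-1.38,-0.6],[0,0,-0.84,0,0,-1.6,-0.6],[0,0,-0.96,0,0,-1.83,-0.6]]' 40;  python3 -c "
from h import *
s=manip.get_state();print(s['joints'],s['torque'])
s=snap('scene','s4.png');c=s['color'][120:250,150:300];cv2.imwrite('pics/s4c.png',cv2.resize(c,None,fx=4,fy=4,interpolation=cv2.INTER_CUBIC))"
```

```text
t: 4.78
tool_pos: [0.5554, 0.0885, 0.2907]
tcp_rot: [0.0, 0.759, 0.651, -0.001]
contact_force: [-1.0, -1.2, 3.9]
opening: 0.0329
grasp_force: 39.5
[ 0.29565854  0.42745618 -0.62949331  1.88000383  0.30963462  0.93337632
 -0.63191051] [-0.33641541  0.35265687 -0.12058434]
```

```bash
python3 -m pendant '[[0,0,-0.12,0,0,-0.23,-0.6],[0,0,-0.24,0,0,-0.46,-0.6],[0,0,-0.36,0,0,-0.69,-0.6],[0,0,-0.48,0,0,-0.92,-0.6],[0,0,-0.6,0,0,-1.15,-0.6],[0,0,-0.72,0,0,-1.38,-0.6],[0,0,-0.84,0,0,-1.6,-0.6],[0,0,-0.96,0,0,-1.83,-0.6]]' 40;  python3 -c "
from h import *
s=manip.get_state();print(s['joints'],s['torque'])"
```

```text
t: 5.5
tool_pos: [0.5554, 0.0874, 0.2924]
tcp_rot: [-0.0, 0.375, 0.927, -0.002]
contact_force: [-2.4, -3.6, 4.9]
opening: 0.0331
grasp_force: 39.4
[ 0.44657295  0.48306532 -0.82146523  1.87248112  0.4275845   0.97338191
  0.2367261 ] [-0.82562737  0.44681235 -0.10233047]
```

```bash
python3 -m pendant '[[0,0,-0.12,0,0,-0.23,-0.6],[0,0,-0.24,0,0,-0.46,-0.6],[0,0,-0.36,0,0,-0.69,-0.6],[0,0,-0.48,0,0,-0.85,-0.6],[0,0,-0.6,0,0,-0.85,-0.6],[0,0,-0.72,0,0,-0.85,-0.6],[0,0,-0.72,0,0,-0.85,-0.6]]' 40;  python3 -c "
from h import *
s=manip.get_state();print(s['joints'],s['torque'])
s=snap('scene','s5.png');t=snap('top');f=lambda s,a,b:cv2.resize(s['color'][a:a+90,b:b+90],None,fx=4.4,fy=4.4,interpolation=cv2.INTER_CUBIC);cv2.imwrite('pics/s5c.png',np.hstack([f(s,140,175),f(t,180,195)]))"
```

```text
t: 6.08
tool_pos: [0.5556, 0.0867, 0.2918]
tcp_rot: [-0.001, 0.026, 1.0, -0.002]
contact_force: [1.3, -2.5, -1.9]
opening: 0.0329
grasp_force: 39.7
[ 0.55423982  0.54710765 -0.96860339  1.86863176  0.53269548  1.01256229
  0.87639822] [-1.07995247 -0.2248682  -0.03053488]
```

View pics/s5c.png

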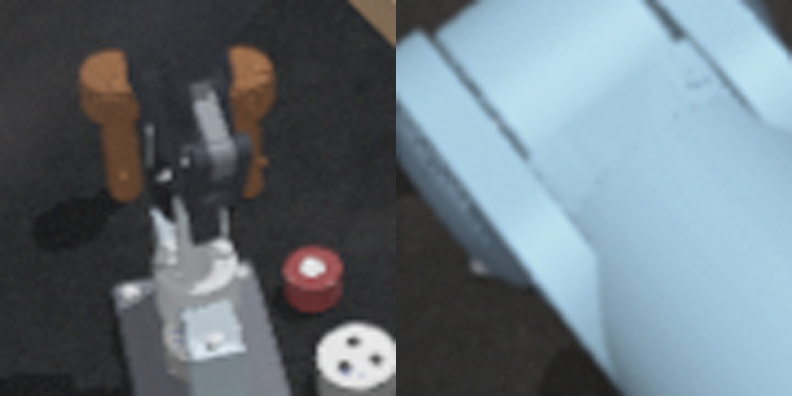

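The vertical force flipped from +4.9 to -1.9 N, which is the screw's weight. The lugs are past the pips and the hand is holding the screw up. The picture shows the fingers still around the knob and the samples untouched. I'll lower it with the grip on until it lands.

```bash
python3 -m pendant '[[0,0,0,0,0,1.5,-0.6],[0,0,0,0,0,3,-0.6],[0,0,0,0,0,4,-0.6],[0,0,0,0,0,4,-0.6],[0,0,0,0,0,4,-0.6]]' 40; python3 -m pendant '[[0,0,0,0,0,0.5,-0.6],[0,0,0,0,0,1,-0.6],[0,0,0,0,0,1.3,-0.6],[0,0,0,0,0,1.3,-0.6]]' 40
```

```text
t: 6.6
tool_pos: [0.5556, 0.0872, 0.2888]
tcp_rot: [-0.0, 0.027, 1.0, -0.002]
contact_force: [0.2, -5.3, 0.5]
opening: 0.0332
grasp_force: 40.1
t: 6.93
tool_pos: [0.5558, 0.0873, 0.2883]
tcp_rot: [-0.0, 0.027, 1.0, -0.002]
contact_force: [-0.6, -6.2, 2.5]
opening: 0.0328
grasp_force: 40.4
```

```bash
python3 -m pendant '[[0,0,0,0,0,0.5,-0.6],[0,0,0,0,0,1,-0.6],[0,0,0,0,0,1,-0.6],[0,0,0,0,0,1,-0.6]]' 40; python3 -c "
from h import *
s=manip.get_state();print(s['torque'],s['effort'])"; python3 -m pendant '[[0,0,0,0,0,0,-0.6],[0,0,0,0,0,0,0.2],[0,0,0,0,0,0,0.2],[0,0,0,0,0,0,0.2],[0,0,0,0,0,0,0.2],[0,0,0,0,0,0,0.2]]';  python3 -m pendant '[[0,0,0,0,0,0,0.2],[0,0,0,0,0,0,0.2]]'; python3 -c "
from h import *
s=snap('scene','s6.png');t=snap('top');f=lambda s,a,b:cv2.resize(s['color'][a:a+90,b:b+90],None,fx=6,fy=6,interpolation=cv2.INTER_CUBIC);cv2.imwrite('pics/s6c.png',f(s,140,175))"
```

```text
t: 7.27
tool_pos: [0.556, 0.0874, 0.2881]
tcp_rot: [0.0, 0.027, 1.0, -0.003]
contact_force: [-0.9, -6.7, 6.5]
opening: 0.0331
grasp_force: 40.7
[-1.81031214  0.3836258   0.00332798] [-3.48616764e+00 -3.19069147e+01 -1.30970952e+01 -1.85096186e+01
 -1.35012522e+00 -1.86504409e+00 -5.77356972e-03]
t: 7.77
tool_pos: [0.5552, 0.0899, 0.2868]
tcp_rot: [-0.0, 0.025, 1.0, 0.001]
contact_force: [-1.0, 0.9, 0.9]
opening: 0.0508
grasp_force: 0.0
t: 7.93
tool_pos: [0.5553, 0.0894, 0.2868]
tcp_rot: [-0.0, 0.025, 1.0, 0.0]
contact_force: [-0.5, 0.5, 0.4]
opening: 0.0515
grasp_force: 0.0
```

View pics/s6c.png

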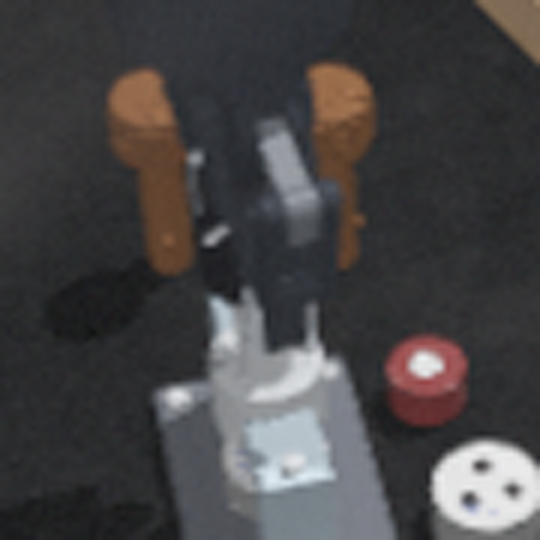

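The fingers are open at 51 mm and the screw has dropped. The measured fall is about 5 mm, as expected for some 20° past the pips. I'll re-centre, regrasp and turn clockwise.

```bash
python3 -m pendant '[[0,0,0,0,-1.4,-1,0.2],[0,0,0,0,-1.4,-1,-0.6],[0,0,0,0,-1.4,-1,-0.6],[0,0,0,0,-1.4,-1,-0.6],[0,0,0,0,-1.4,-1,-0.6],[0,0,0,0,-1.4,-1,-0.6]]' 40
python3 -m pendant '[[0,0,0.12,0,0,0.23,-0.6],[0,0,0.24,0,0,0.46,-0.6],[0,0,0.36,0,0,0.69,-0.6],[0,0,0.48,0,0,0.92,-0.6],[0,0,0.6,0,0,1.15,-0.6],[0,0,0.72,0,0,1.38,-0.6],[0,0,0.84,0,0,1.6,-0.6],[0,0,0.96,0,0,1.84,-0.6]]'; python3 -c "
from h import *
s=manip.get_state();print(s['joints'],s['torque'])"
```

```text
t: 8.53
tool_pos: [0.5555, 0.0875, 0.2881]
tcp_rot: [0.0, 0.025, 1.0, -0.0]
contact_force: [-0.2, 0.1, 2.2]
opening: 0.0335
grasp_force: 39.5
t: 9.2
tool_pos: [0.5553, 0.0873, 0.2862]
tcp_rot: [0.0, 0.486, 0.874, -0.001]
contact_force: [-1.3, -1.3, 2.7]
opening: 0.0327
grasp_force: 39.8
[ 0.40276367  0.47244988 -0.76360816  1.8788105   0.39859151  0.9492278
  0.01118621] [-0.25991191  0.18088357  0.03302667]
```

```bash
python3 -m pendant '[[0,0,0.12,0,0,0.23,-0.6],[0,0,0.24,0,0,0.46,-0.6],[0,0,0.36,0,0,0.69,-0.6],[0,0,0.48,0,0,0.92,-0.6],[0,0,0.6,0,0,1.15,-0.6],[0,0,0.72,0,0,1.38,-0.6],[0,0,0.84,0,0,1.6,-0.6],[0,0,0.96,0,0,1.84,-0.6]]'; python3 -m pendant '[[0,0,0.12,0,0,0.23,-0.6],[0,0,0.24,0,0,0.46,-0.6],[0,0,0.36,0,0,0.69,-0.6],[0,0,0.48,0,0,0.92,-0.6],[0,0,0.6,0,0,1.15,-0.6],[0,0,0.72,0,0,1.38,-0.6],[0,0,0.84,0,0,1.6,-0.6],[0,0,0.96,0,0,1.84,-0.6]]'; python3 -c "
from h import *
s=manip.get_state();print(s['joints'],s['torque'])"
```

```text
t: 9.87
tool_pos: [0.5556, 0.0877, 0.2845]
tcp_rot: [0.0, 0.835, 0.551, 0.0]
contact_force: [-0.1, -1.0, 1.6]
opening: 0.0331
grasp_force: 39.7
t: 10.53
tool_pos: [0.5558, 0.0875, 0.2826]
tcp_rot: [0.0, 0.995, 0.103, 0.001]
contact_force: [1.0, -1.3, 0.6]
opening: 0.0328
grasp_force: 39.7
[ 0.09528406  0.3919013  -0.3836883   1.89449388  0.18601891  0.88822938
 -1.74434972] [-0.25566902 -0.16717298  0.03841501]
```

```bash
python3 -m pendant '[[0,0,0.12,0,0,0.23,-0.6],[0,0,0.24,0,0,0.46,-0.6],[0,0,0.36,0,0,0.69,-0.6],[0,0,0.48,0,0,0.92,-0.6],[0,0,0.48,0,0,0.92,-0.6]]'; python3 -c "
from h import *
s=manip.get_state();print(s['joints'],s['torque'])"; python3 -m pendant '[[0,0,0,0,0,0,0.2],[0,0,0,0,0,0,0.2],[0,0,0,0,0,0,0.2],[0,0,0,0,0,0,0.2],[0,0,0,0,0,0,0.2]]'
python3 -m pendant '[[0,0,-0.12,0,0,0,0.2],[0,0,-0.24,0,0,0,0.2],[0,0,-0.36,0,0,0,0.2],[0,0,-0.48,0,0,0,0.2],[0,0,-0.6,0,0,0,0.2],[0,0,-0.72,0,0,0,0.2],[0,0,-0.84,0,0,0,0.2],[0,0,-0.96,0,0,0,0.2]]'
python3 -m pendant '[[0,0,-0.12,0,0,0,0.2],[0,0,-0.24,0,0,0,0.2],[0,0,-0.36,0,0,0,0.2],[0,0,-0.48,0,0,0,0.2],[0,0,-0.6,0,0,0,0.2],[0,0,-0.72,0,0,0,0.2],[0,0,-0.84,0,0,0,0.2],[0,0,-0.96,0,0,0,0.2]]'
python3 -m pendant '[[0,0,-0.12,0,0,0,0.2],[0,0,-0.24,0,0,0,0.2],[0,0,-0.36,0,0,0,0.2],[0,0,-0.48,0,0,0,0.2],[0,0,-0.6,0,0,0,0.2],[0,0,-0.72,0,0,0,0.2],[0,0,-0.84,0,0,0,0.2],[0,0,-0.96,0,0,0,0.2]]'
python3 -m pendant '[[0,0,-0.12,0,0,0,0.2],[0,0,-0.24,0,0,0,0.2],[0,0,-0.36,0,0,0,0.2],[0,0,-0.48,0,0,0,0.2],[0,0,-0.48,0,0,0,0.2],[0,0,-0.48,0,0,0,0.2]]'
```

```text
t: 10.95
tool_pos: [0.5558, 0.0875, 0.2816]
tcp_rot: [0.0, 0.991, -0.135, 0.001]
contact_force: [1.1, -1.5, 0.7]
opening: 0.0328
grasp_force: 39.7
[ 0.01906647  0.38186435 -0.29298364  1.89880043  0.14141859  0.87939565
 -2.18513259] [-0.27943312 -0.25445078 -0.06626803]
t: 11.37
tool_pos: [0.5552, 0.0878, 0.2813]
tcp_rot: [-0.0, 0.991, -0.133, -0.0]
contact_force: [0.6, -0.1, -0.3]
opening: 0.0513
grasp_force: 0.0
t: 12.03
tool_pos: [0.5553, 0.0877, 0.2814]
tcp_rot: [-0.0, 0.94, 0.342, -0.0]
contact_force: [0.2, -0.1, -0.5]
opening: 0.0513
grasp_force: 0.0
t: 12.7
tool_pos: [0.5554, 0.0875, 0.2815]
tcp_rot: [-0.0, 0.676, 0.737, 0.0]
contact_force: [0.8, -0.2, -0.0]
opening: 0.0518
grasp_force: 0.0
t: 13.37
tool_pos: [0.5554, 0.0874, 0.2815]
tcp_rot: [-0.0, 0.259, 0.966, 0.0]
contact_force: [0.1, 0.4, 0.4]
opening: 0.0513
grasp_force: 0.0
t: 13.87
tool_pos: [0.5554, 0.0874, 0.2813]
tcp_rot: [-0.0, 0.026, 1.0, 0.0]
contact_force: [-0.0, 0.1, 0.0]
opening: 0.051
grasp_force: 0.0
```

```bash
python3 -m pendant '[[0,0,0,0,0,0,-0.6],[0,0,0,0,0,0,-0.6],[0,0,0,0,0,0,-0.6],[0,0,0,0,0,0,-0.6],[0,0,0,0,0,0,-0.6]]' 40
python3 -m pendant '[[0,0,0.12,0,0,0.23,-0.6],[0,0,0.24,0,0,0.46,-0.6],[0,0,0.36,0,0,0.69,-0.6],[0,0,0.48,0,0,0.92,-0.6],[0,0,0.6,0,0,1.15,-0.6],[0,0,0.72,0,0,1.38,-0.6],[0,0,0.84,0,0,1.6,-0.6],[0,0,0.96,0,0,1.84,-0.6]]'
python3 -m pendant '[[0,0,0.12,0,0,0.23,-0.6],[0,0,0.24,0,0,0.46,-0.6],[0,0,0.36,0,0,0.69,-0.6],[0,0,0.48,0,0,0.92,-0.6],[0,0,0.6,0,0,1.15,-0.6],[0,0,0.72,0,0,1.38,-0.6],[0,0,0.84,0,0,1.6,-0.6],[0,0,0.96,0,0,1.84,-0.6]]'
python3 -m pendant '[[0,0,0.12,0,0,0.23,-0.6],[0,0,0.24,0,0,0.46,-0.6],[0,0,0.36,0,0,0.69,-0.6],[0,0,0.48,0,0,0.92,-0.6],[0,0,0.6,0,0,1.15,-0.6],[0,0,0.72,0,0,1.38,-0.6],[0,0,0.84,0,0,1.6,-0.6],[0,0,0.96,0,0,1.84,-0.6]]'
python3 -m pendant '[[0,0,0.12,0,0,0.23,-0.6],[0,0,0.24,0,0,0.46,-0.6],[0,0,0.36,0,0,0.69,-0.6],[0,0,0.36,0,0,0.69,-0.6],[0,0,0.36,0,0,0.69,-0.6],[0,0,0.36,0,0,0.69,-0.6]]'
python3 -c "
from h import *
s=manip.get_state();print(s['joints'],s['torque'])
s=snap('scene');t=snap('top');f=lambda s,a,b:cv2.resize(s['color'][a:a+90,b:b+90],None,fx=4.4,fy=4.4,interpolation=cv2.INTER_CUBIC);cv2.imwrite('pics/s7c.png',np.hstack([f(s,140,175),f(t,180,195)]))"
```

```text
t: 14.28
tool_pos: [0.5554, 0.0877, 0.2816]
tcp_rot: [0.0, 0.025, 1.0, -0.0]
contact_force: [-0.3, -0.2, 0.4]
opening: 0.0331
grasp_force: 39.6
t: 14.95
tool_pos: [0.5554, 0.0874, 0.2798]
tcp_rot: [0.0, 0.486, 0.874, -0.0]
contact_force: [-1.0, -2.0, 0.3]
opening: 0.0329
grasp_force: 39.8
t: 15.62
tool_pos: [0.5556, 0.0875, 0.2781]
tcp_rot: [0.0, 0.835, 0.55, 0.0]
contact_force: [-0.8, -0.6, 0.2]
opening: 0.033
grasp_force: 39.7
t: 16.28
tool_pos: [0.5557, 0.0874, 0.2761]
tcp_rot: [0.0, 0.995, 0.103, 0.001]
contact_force: [1.6, -0.9, 0.7]
opening: 0.0332
grasp_force: 39.7
t: 16.78
tool_pos: [0.5556, 0.0874, 0.2754]
tcp_rot: [0.0, 0.997, -0.073, 0.0]
contact_force: [0.3, -0.5, -0.1]
opening: 0.033
grasp_force: 39.8
[ 0.02861541  0.39194709 -0.30454429  1.90181584  0.15129717  0.86910941
 -2.06868358] [-0.26031849 -0.23203734  0.02874604]
```

View pics/s7c.png

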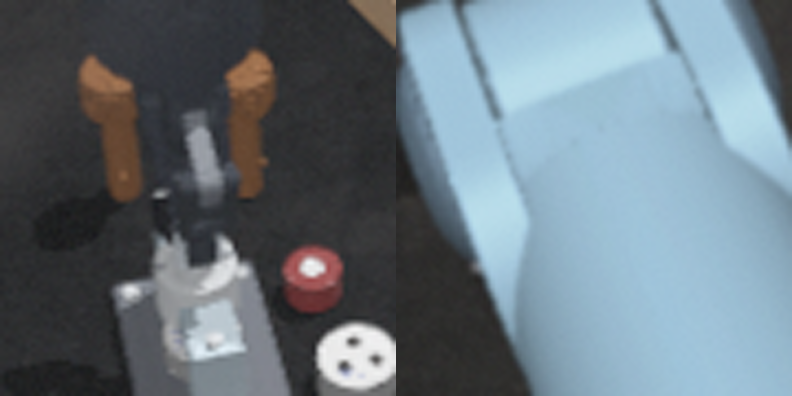

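The knob is still gripped. It has come down 12.7 mm over about 378° of clockwise turning with almost no load, so the thread is engaged. The samples and look-alikes are where they were.

```bash
python3 -c "
from cell import manip
print(manip.job_done())"
```

```text
the job is handed in; nothing more can be done
None
```

I turned the screw back about 150° until it dropped off the thread (about 5 mm), then forward about one full turn from the drop. I handed the job in at about 17 s, still gripping the knob, with the loose samples untouched; the hand-in gave no verdict.

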